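# Pack the bench kiln with glazed test tiles

## Task

Pack the little kiln for its next firing: open the lid wide, take out the fired cups and stand them on the empty ware board, then set every glazed tile down gently, flat and glaze up, on the kiln shelf. Hold the tiles by their edges only, so that nothing of the robot ever touches the raw glaze on their faces. When all are in, shut the lid fully and only then throw the toggle on the control box fully over to on; leave the other things on the table where they are.

Things in the scene. Friction and masses are not known exactly. Their poses are not given: they have to be found in the camera images.
- kiln: Small bench kiln, fixed: steel-cased box 320 long (its x) by 220 (its y) by 110 mm high, walls 25 mm thick. Origin: centre of its underside, on the table. The open-topped chamber is 270 (x) by 170 (y) mm, centred; its floor, the kiln shelf, is at z = 50 mm and the rim at z = 110 mm. The lid hinges along its +y side; the control box, 60 by 120 mm and 84 mm high, is on its -x end, centred on x = -193 mm.
- kiln_lid (a joint): Angle of the kiln lid in rad: 0 shut, grows as it opens, stop at 1.75 (just past upright); it may start slightly ajar. A stiff hinge (1.3 N m of friction): the 0.9 kg lid stays at any angle it is left, and must be moved all the way down to shut; at the handle it takes about 12 N to raise and only a few N to lower.
- lid_hinge (a point): Point on the lid's hinge axis, at the middle of the kiln's +y rim (kiln x = 0, y = +110, z = 110 mm). The axis runs along the kiln's x. Its axes turn with the lid; its x stays along the kiln's x.
- lid_handle (a point): Middle of the lid's handle: a round bar 14 mm thick and 120 mm long, parallel to the hinge, on two posts at its ends, its centre line 45 mm above the lid's outer face. With the lid shut it lies 190 mm from the hinge axis towards the kiln's -y side and 81 mm above the hinge axis (191 mm above the table). Lid: 320 by 220 mm, outer face 36 mm above the rim when shut. Axes turn with the lid.
- kiln_switch (a joint): Toggle on top of the control box, rad: 0 off (leaning 0.5 rad to the kiln's -y), 1.0 fully on (leaning to the kiln's +y). It turns about an axis along the kiln's x, 22 mm above the box top, with 0.06 N m of friction, and stays where it is left.
- kiln_switch_tip (a point): Centre of the toggle's ball end (26 mm across), 50 mm from its axis on a 10 mm rod; about 150 mm above the table. The block it stands on reaches 119 mm above the table at most.
- tile_board: Plywood ware board, fixed flat on the table, 240 (its x) by 200 (its y) by 14 mm thick, on which the glazed tiles start. Origin: centre of its underside.
- fired_board: The other ware board, the same size, 240 by 200 by 14 mm, empty at the start. Origin: centre of its underside. The two boards may be either way round.
- tile1: Glazed test tile, 50 by 50 mm square, 10 mm thick in all: a buff clay tile 9 mm thick with a coat of raw grey glaze, 44 by 44 by 1 mm, centred on its upper face, leaving a bare 3 mm margin. Four plain edges to hold it by. 45 g. Origin: centre of its underside; z out of the glazed face, x and y square to the edges. Two to four tiles are present (None if absent).
- tile2: Glazed test tile, 50 by 50 mm square, 10 mm thick in all: a buff clay tile 9 mm thick with a coat of raw grey glaze, 44 by 44 by 1 mm, centred on its upper face, leaving a bare 3 mm margin. Four plain edges to hold it by. 45 g. Origin: centre of its underside; z out of the glazed face, x and y square to the edges. Two to four tiles are present (None if absent).
- tile3: Glazed test tile, 50 by 50 mm square, 10 mm thick in all: a buff clay tile 9 mm thick with a coat of raw grey glaze, 44 by 44 by 1 mm, centred on its upper face, leaving a bare 3 mm margin. Four plain edges to hold it by. 45 g. Origin: centre of its underside; z out of the glazed face, x and y square to the edges. Two to four tiles are present (None if absent).
- tile4: Glazed test tile, 50 by 50 mm square, 10 mm thick in all: a buff clay tile 9 mm thick with a coat of raw grey glaze, 44 by 44 by 1 mm, centred on its upper face, leaving a bare 3 mm margin. Four plain edges to hold it by. 45 g. Origin: centre of its underside; z out of the glazed face, x and y square to the edges. Two to four tiles are present (None if absent).
- cup1: Fired red clay cup left in the kiln, no handle, 56 mm across and 50 mm high (foot 50 mm across), wall 4 mm, about 90 g, standing upright. Origin: centre of its underside. One or two cups are present (None if absent).
- cup2: Fired red clay cup left in the kiln, no handle, 56 mm across and 50 mm high (foot 50 mm across), wall 4 mm, about 90 g, standing upright. Origin: centre of its underside. One or two cups are present (None if absent).
- sketchbook: Closed sketchbook, 109 by 152 by 18 mm, lying on the table; not part of the job. Origin: centre of its underside.
- pebble: Brown pebble, 64 mm across and 28 mm high; not part of the job. Origin: centre of its underside.
- glaze_jar: Glaze jar with a white cap, 70 mm across and 90 mm high; not part of the job. Origin: centre of its underside.
- clay_bowl: Cream bowl, 110 mm across and 50 mm high; not part of the job. Origin: centre of its underside.
Not all that is in view belongs to the job. What is shaped like the tile2 but black is not meant. What is shaped like the tile1 but blue is not meant.

How it is judged:
By the outcome, as a careful person would: the job done as asked, in the order asked, and still so for the second after the job is handed in, with the robot touching nothing.
Of tile1, tile2, tile3, tile4 only 2 to 4 are there at a start; the rules pass over those that are not, and their reading is None.
Of cup1, cup2 only 1 to 2 are there at a start; the rules pass over those that are not, and their reading is None.
At some moment in a run one of tile1, tile2, tile3, tile4, cup1, cup2 may be knocked a few centimetres aside while the robot is not near it.
It also fails if it takes over 210 s, if anything falls off the work surface, if the arm or the gripper's body presses on something with over 40 N, if the wrist force passes 120 N, or if a joint passes its speed limit or range.

## Robot

A 6-joint arm with a two-finger parallel gripper is mounted at the origin on the work surface. World frame = base frame: x ahead of the robot, y to its left, z up, the work surface at z = 0. Lengths are in m, angles in rad, forces in N, time in s.
With the tool pointing down it reaches from about 0.35 to 0.975 m from the base axis. Payload 4.9 kg.
Tool frame: the origin (TCP) lies at the very end of the fingers, on their centre line; the grasp point (between the pads) lies 19 mm behind it; z points along the fingers, y is the line along which they close (so a half turn about z gives the same grasp; the last joint's range is limited). The gripper opens to 85 mm and grips with 20 to 120 N. Pads are 22 mm wide; open, the fingers measure 114 mm over their backs; the gripper's body (76 mm by 85 mm) begins 54 mm behind the grasp point. The pads swing forward as they close: fully open they stand 13 mm farther back than shut.
Start: joints at [-1.27, 0.053, 1.613, -0, 1.476, -0.119], TCP at [0.255, -0.571, 0.231] pointing down, gripper open.
Joint ranges: [-3.01, 3.01], [-1.01, 2.22], [0.06, 2.58], [-1.02, 4.17], [0.09, 2.62], [-3.14, 3.14]. Speed limits (rad/s): [2.57, 2.57, 3.14, 3.14, 3.14, 3.14].

## Interface

Orientations are given as a rotation vector (axis times angle).
In Python, from station import * gives the robot as it stands.
- The arm moves only by the shell command python3 -m crank 'ROWS' [OPENING] [FORCE]. ROWS is JSON, a list of rows, each an object with "offset": the shift along the tool's x, y, z in m, a list of three; "twist": the turn, a rotation vector about the tool's x, y, z in degrees, a list of three. In form: [{"offset": [x, y, z], "twist": [rx, ry, rz]}, ...]. A call has 1 to 20 rows; each row is the pose to reach, as a shift and turn from the pose commanded when the call began, along the tool's axes at that moment; what a row does not reach only later rows make up. A row lasts 1/8 s, in which the tool goes at most 62.5 mm and 10.7 degrees, less where a joint would pass 70% of its speed; a pose out of reach is approached as far as the arm can. A call with a gripper value outside its range is refused whole. OPENING is the opening, from 0 (shut) to 1 (fully open), set as the call begins (- or left out, the last holds). The fingers move at their own pace and stop on an object; FORCE is the grip in N (left out, the last holds). Time passes only in rows, so rows that repeat a pose let the fingers close. It gives the time, the measured TCP pose, the force, the opening and the grip force at its end, in the units of the state.
- get_obs(): the state, without advancing time (a new reading comes with each control period).
- get_image(name): name is "scene" or "side" or "wrist"; returns the picture (400x640x3 uint8, red, green, blue); there is no depth.
- get_calibration(name): a dict with "intrinsics" (3x3 intrinsics, pixels), "k1" (the pictures are not rectified: a ray, as slopes to the right and down, at radius r is drawn at 1 + k1 r^2 times it, then the intrinsics apply), "world_from_camera" (4x4, takes a point from camera to world coordinates); the wrist camera has in their place "tool_from_camera" (4x4, takes a point from camera to tool coordinates, whose origin is the TCP and whose axes are the flange's). Camera axes: x right, y up, looking along -z (the intrinsics and any distortion apply to the point x, -y, -z); pixel columns grow to the right and rows downward; lengths in m; the calibration is good to about 2 mm. A picture is of the moment at which its call begins: read the wrist's pose just before it. get_calibration takes no time and is no camera call.
- finish_job(): hands the job in; it is judged then, once.
Trained networks look in the newest picture that a camera, given by its name, has taken for a name from the list of things; names that differ only in an ending like _2 or _b are one class to them, and where a whole thing is asked for, a point or a joint stands for the part that bears it (a point fixed in the world has none). Each returns a list of dicts, best first, with "confidence" (0 to 1); they miss things now and then, are a little off and sometimes report something else, mostly with a low value. They report only what shows in the picture. A call takes as long as a camera call. They do not tell look-alikes from the thing itself.
- cut_out(query, camera): "region" (400x640 bool, what is visible of it) and "rect" ([centre column, centre row, width, height] in pixels, round what is visible of it).
The state is a dict: "t": time; "q": joint angles; "dq": joint speeds; "effort": joint torques, N m; "tool_pos": TCP position; "tool_rot": TCP orientation; "contact_force": force on the tool from outside, world axes, zero at the start; "wrist_torque": the same for the moment, N m; "opening": finger opening in m; "grip_force": force on a finger pad.
Only numpy, scipy, OpenCV 4.12 (cv2) and the standard library are available. Lean on these libraries where they do the work, as an engineer would, in place of code of your own. Each camera call takes 0.05 s, during which the arm holds its last target. There are 200 camera calls.

## Working session

There is one attempt and no reset: what is moved stays moved. The work goes in short steps, Python scripts to look and compute and a shell command to move; the robot and the scene stay as the last step left them, time stands still between calls to the robot, and variables do not carry over. Pictures are saved under pics/ and viewed, at most 14 in all, crops included, and the job is handed in when it is done.

```bash
ls; mkdir -p pics; python3 - <<'E'
from station import *
import cv2,json
print(get_obs())
for n in ("scene","side"):
    im=get_image(n); cv2.imwrite(f"pics/{n}0.png",im[:,:,::-1])
    c=get_calibration(n); print(n,c)
print(get_calibration("wrist"))
E
```

```text
pics
{'t': 0.0, 'q': array([-1.26997658e+00,  5.33956611e-02,  1.61428620e+00, -1.16516461e-05,
        1.47600280e+00, -1.19001226e-01]), 'dq': array([-0.00174366, -0.00093529, -0.00174075,  0.00054756,  0.00078773,
        0.00120145]), 'effort': array([ 2.95186073e-04, -3.93679619e+01, -3.70179963e+01, -1.94142258e-04,
        6.88185770e-03, -1.76167509e-05]), 'tool_pos': array([ 0.25455945, -0.57013019,  0.23004362]), 'tool_rot': array([-3.07059635e+00, -6.54188854e-01,  3.16261492e-04]), 'contact_force': array([-0.3407929 ,  0.94574455, -0.00633698]), 'wrist_torque': array([ 0.03076718,  0.02099363, -0.01927327]), 'grip_force': 0.0, 'opening': 0.08567861592469883}
scene {'intrinsics': array([[496.51605854,   0.        , 326.105737  ],
       [  0.        , 496.51605854, 210.33883465],
       [  0.        ,   0.        ,   1.        ]]), 'k1': 0.04327963411979901, 'world_from_camera': array([[ 0.47568151, -0.62566364,  0.61828158,  1.58968222],
       [ 0.87957636,  0.33152604, -0.34122708, -0.54892913],
       [ 0.00851694,  0.70614127,  0.70801975,  1.34459916],
       [ 0.   
[... 378 characters left out ...]
, -0.98929042],
       [-0.00390259,  0.76440837,  0.64472057,  0.98947553],
       [ 0.        ,  0.        ,  0.        ,  1.        ]])}
{'intrinsics': array([[296.47912288,   0.        , 323.30747633],
       [  0.        , 296.47912288, 201.88386029],
       [  0.        ,   0.        ,   1.        ]]), 'k1': -0.026232668455823692, 'tool_from_camera': array([[ 6.80644521e-04,  9.55173033e-01,  2.96047315e-01,
         7.47252437e-02],
       [ 9.99999767e-01, -6.35223418e-04, -2.49609031e-04,
        -2.25755657e-04],
       [-5.03636277e-05,  2.96047416e-01, -9.55173243e-01,
        -1.43626772e-01],
       [ 0.00000000e+00,  0.00000000e+00,  0.00000000e+00,
         1.00000000e+00]])}
```

View pics/scene0.png

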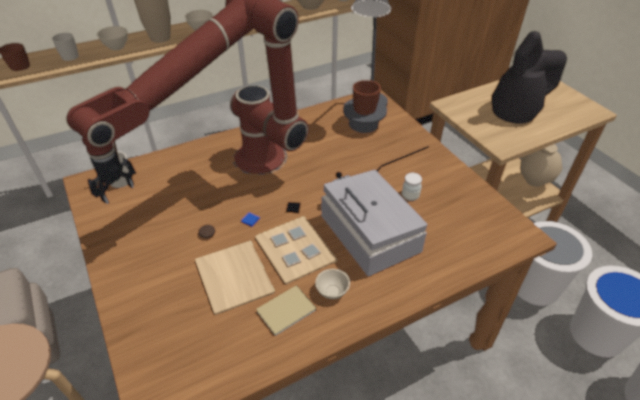

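View pics/side0.png

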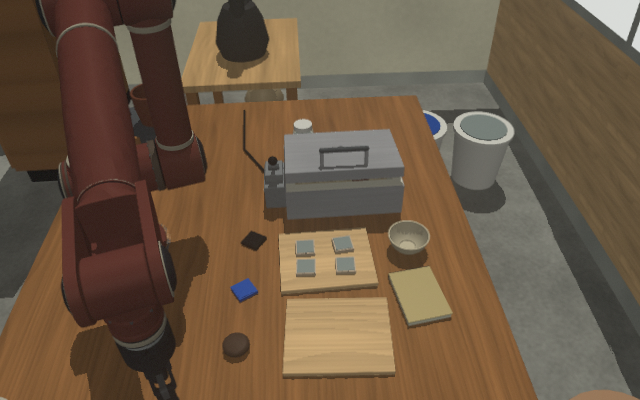

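The scene picture shows four grey tiles on the board at about (279,241), (296,233), (295,259), (311,251). In the side picture they are at (305,247), (342,243), (306,267), (345,265). Look-alikes to avoid are the blue tile at side (244,290) and the black one at (254,240). The kiln lid is slightly ajar and its toggle is at side (272,160). The empty board is at side (338,335).

```bash
cat > h.py <<'E'
from station import *
import numpy as np, cv2
from scipy.spatial.transform import Rotation as R
from scipy.optimize import least_squares
def cam(n,obs=None):
    c=get_calibration(n)
    if n=="wrist":
        o=obs if obs is not None else get_obs(); T=np.eye(4)
        T[:3,:3]=R.from_rotvec(o["tool_rot"]).as_matrix(); T[:3,3]=o["tool_pos"]
        W=T@c["tool_from_camera"]
    else: W=c["world_from_camera"]
    return c["intrinsics"],c["k1"],W
def proj(C,P):
    K,k1,W=C; P=np.atleast_2d(P); p=(P-W[:3,3])@W[:3,:3]
    s=np.c_[p[:,0]/-p[:,2],-p[:,1]/-p[:,2]]; r2=(s**2).sum(1,keepdims=True)
    s=s*(1+k1*r2); return s*[K[0,0],K[1,1]]+K[:2,2]
def ray(C,uv):
    K,k1,W=C; d=(np.atleast_2d(uv)-K[:2,2])/[K[0,0],K[1,1]]; s=d.copy()
    for _ in range(10): s=d/(1+k1*(s**2).sum(1,keepdims=True))
    v=np.c_[s[:,0],-s[:,1],-np.ones(len(s))]@W[:3,:3].T
    return W[:3,3],v/np.linalg.norm(v,axis=1,keepdims=True)
def onz(C,uv,z):
    o,v=ray(C,uv); return o+v*((z-o[2])/v[:,2:3])
def tri(obs):  # list of (C,uv)
    A=0;b=0
    for C,uv in obs:
        o,v=ray(C,uv); M=np.eye(3)-np.outer(v[0],v[0]); A=A+M; b=b+M@o
    X=np.linalg.solve(A,b); return X,[np.round(proj(C,X)[0]-uv,1) for C,uv in obs]
def down(yaw):  # tool pointing down, tool x at world angle yaw
    c,s=np.cos(yaw),np.sin(yaw); return np.array([[c,s,0],[s,-c,0],[0,0,-1.]])
def move(p,M=None,o=None):
    o=o or get_obs(); T=R.from_rotvec(o["tool_rot"])
    M=T.as_matrix() if M is None else M
    off=T.as_matrix().T@(np.array(p)-o["tool_pos"]); tw=R.from_matrix(T.as_matrix().T@M).as_rotvec(degrees=True)
    print("offset",np.round(off,4),"twist",np.round(tw,1),"rows>=",int(max(np.linalg.norm(off)/.0625,np.linalg.norm(tw)/10.7))+1)
E
python3 - <<'E'
from h import *
np.set_printoptions(suppress=True,precision=4)
D={}
for n in ("scene","side"):
    get_image(n)
    for q in ("kiln","kiln_lid","lid_handle","kiln_switch_tip","tile_board","fired_board","tile1","cup1","clay_bowl","glaze_jar","sketchbook","pebble"):
        r=cut_out(q,n)
        print(n,q,[(round(d["confidence"],2),np.round(d["rect"]).astype(int).tolist()) for d in r if d["confidence"]>.2][:7])
        for i,d in enumerate(r[:6]): D[f"{n}|{q}|{i}"]=d["region"]
np.savez_compressed("d.npz",**D)
for n,crop,f in (("scene",(160,280,310,440),5),("side",(120,220,250,420),4)):
    a,b,c,d=crop; im=get_image(n)[a:b,c:d,::-1]
    cv2.imwrite(f"pics/{n}c.png",cv2.resize(im,None,fx=f,fy=f,interpolation=cv2.INTER_CUBIC))
E
```

```text
scene kiln [(0.92, [376, 212, 104, 132])]
scene kiln_lid [(0.85, [375, 211, 103, 82])]
scene lid_handle [(0.72, [377, 210, 102, 81])]
scene kiln_switch_tip [(0.47, [337, 176, 7, 10])]
scene tile_board [(0.67, [295, 251, 80, 68]), (0.41, [337, 176, 7, 10])]
scene fired_board [(0.67, [286, 310, 64, 48])]
scene tile1 [(0.76, [311, 250, 17, 13]), (0.65, [249, 220, 19, 9]), (0.64, [281, 242, 16, 12]), (0.63, [297, 235, 22, 14]), (0.63, [292, 262, 20, 13]), (0.52, [293, 208, 12, 12]), (0.3, [375, 215, 105, 127])]
scene cup1 []
scene clay_bowl [(0.74, [293, 260, 19, 16]), (0.62, [331, 285, 34, 32])]
scene glaze_jar [(0.95, [412, 188, 19, 28]), (0.24, [378, 211, 100, 81])]
scene sketchbook [(0.7, [287, 311, 61, 50])]
scene pebble [(0.72, [207, 232, 18, 15])]
side kiln [(0.65, [324, 174, 164, 90])]
side kiln_lid [(0.9, [343, 155, 121, 55])]
side lid_handle [(0.62, [343, 154, 122, 59]), (0.38, [306, 267, 22, 17])]
side kiln_switch_tip [(0.47, [274, 160, 10, 9]), (0.28, [304, 129, 21, 16])]
side tile_board [(0.82, [327, 262, 103, 65])]
side fired_board [(0.92, [339, 336, 117, 76])]
side tile1 [(0.9, [243, 291, 28, 26]), (0.87, [306, 268, 22, 15]), (0.75, [344, 245, 19, 20]), (0.69, [305, 248, 15, 17]), (0.58, [253, 239, 24, 18]), (0.52, [345, 263, 22, 12]), (0.52, [344, 155, 122, 56])]
side cup1 [(0.39, [344, 265, 19, 16])]
side clay_bowl [(0.76, [408, 239, 40, 33]), (0.5, [344, 245, 18, 19])]
side glaze_jar [(0.78, [303, 130, 18, 13])]
side sketchbook [(0.71, [419, 295, 63, 62])]
side pebble [(0.91, [238, 345, 20, 20]), (0.63, [272, 163, 17, 10])]
```

View pics/scenec.png

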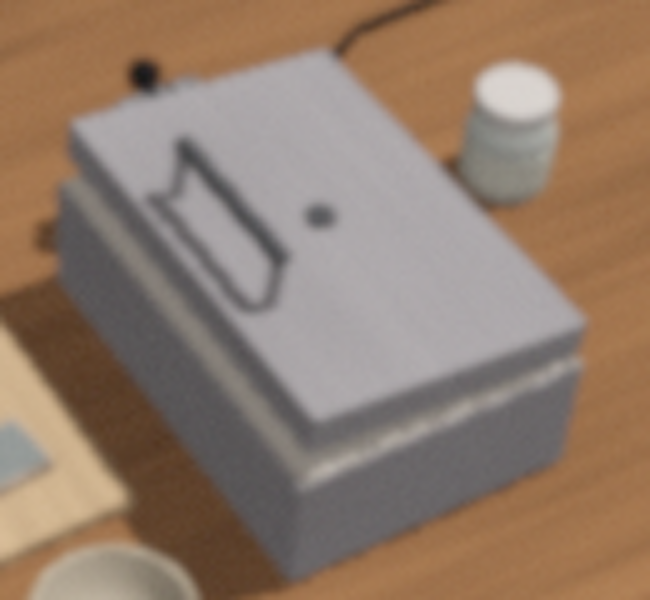

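View pics/sidec.png

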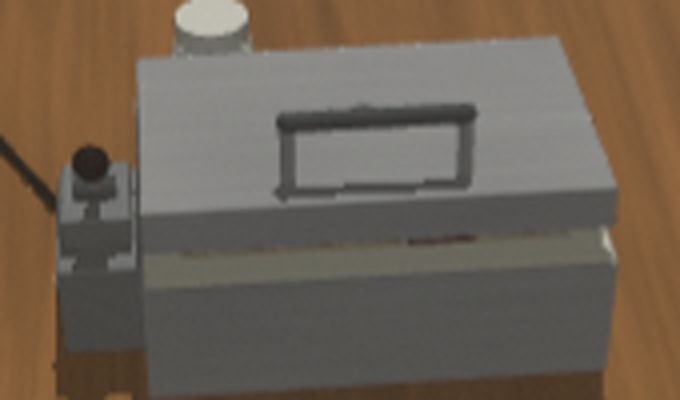

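The crops show the lid ajar by about 10°. In the side picture the handle bar ends are at (320.8,150.3) and (368.3,148.3), and the ball is at (272.8,160.5). In the scene picture the ball is at (338.8,175). I'll fit the kiln pose to these points.

```bash
cat > fit0.py <<'E'
from h import *
np.set_printoptions(suppress=True,precision=4)
CS,CD=cam("scene"),cam("side")
def kpts(p,K,L):
    x,y,yaw,th=p[:4]; Rz=R.from_euler("z",yaw).as_matrix()
    Rl=R.from_euler("x",-th).as_matrix()
    l=np.array(L)@Rl.T+[0,.11,.11]
    return np.r_[np.array(K),l]@Rz.T+[x,y,0]
K=[(-.16,-.11,0),(.16,-.11,0)];L=[(-.16,-.22,.036),(.16,-.22,.036),(-.16,0,.036),(.16,0,.036),(-.06,-.19,.081),(.06,-.19,.081)]
sd=[(288,218.3),(400.8,212),(284.3,173.3),(404.3,166.8),(284.3,135),(389.3,129.3),(320.8,150.3),(368.3,148.3)]
sc=[(322,216.4),(369,276),(324,185),(372.6,245),(375.6,169.6),(427,224.4),(346.8,188.6),(366.6,211.6)]
f=lambda p:np.r_[proj(CD,kpts(p,K,L))-sd,proj(CS,kpts(p,K,L))-sc].ravel()
r=least_squares(f,[.55,.1,0,.15],loss="soft_l1"); print("kiln",r.x,r.fun.reshape(-1,2).round(1).tolist())
x,y,yaw=r.x[:3]
print("ball",tri([(CD,(272.8,160.5)),(CS,(338.8,175))]))
Rz=R.from_euler("z",yaw).as_matrix()
for s in (-.5,.5): print("ball model",Rz@[-.193,.05*np.sin(s),.106+.05*np.cos(s)]+[x,y,0])
d=np.load("d.npz")
def cen(n,q,i):
    v,u=np.nonzero(d[f"{n}|{q}|{i}"]); return np.array([u.mean(),v.mean()])
for n,C,q,z in (("scene",CS,"tile1",.024),("side",CD,"tile1",.024)):
    for i in range(6): print(n,q,i,onz(C,cen(n,q,i),z)[0])
for n,C,q in (("scene",CS,"tile_board"),("side",CD,"tile_board"),("side",CD,"fired_board")):
    m=d[f"{n}|{q}|0"].astype(np.uint8); c=max(cv2.findContours(m,0,2)[0],key=cv2.contourArea)
    w=onz(C,c[:,0].astype(float),.014)[:,:2]; print(n,q,cv2.minAreaRect((w*1000).astype(np.float32)))
E
python3 fit0.py
```

```text
kiln [0.5993 0.1831 0.0105 0.0863] [[0.4, 1.9], [-1.0, 1.4], [0.5, 0.2], [0.3, 0.1], [-0.3, -1.4], [0.5, -1.0], [0.7, 0.6], [-1.8, 0.3], [0.8, 0.5], [-0.6, 0.7], [-0.0, -0.9], [0.4, -0.9], [-0.1, -0.6], [1.2, -0.4], [0.2, 0.5], [-0.6, -0.4]]
ball (array([0.4071, 0.1551, 0.15  ]), [array([0.1, 0.1]), array([ 0. , -0.1])])
ball model [0.4066 0.1572 0.1499]
ball model [0.4061 0.2051 0.1499]
scene tile1 0 [ 0.5896 -0.0534  0.024 ]
scene tile1 1 [ 0.3467 -0.1809  0.024 ]
scene tile1 2 [ 0.4879 -0.1274  0.024 ]
scene tile1 3 [ 0.4888 -0.0588  0.024 ]
scene tile1 4 [ 0.5879 -0.1274  0.024 ]
scene tile1 5 [ 0.3634 -0.0132  0.024 ]
side tile1 0 [ 0.3301 -0.1903  0.024 ]
side tile1 1 [ 0.4823 -0.1274  0.024 ]
side tile1 2 [ 0.5823 -0.0581  0.024 ]
side tile1 3 [ 0.4839 -0.0623  0.024 ]
side tile1 4 [ 0.3473 -0.0232  0.024 ]
side tile1 5 [ 0.5826 -0.1299  0.024 ]
scene tile_board ((541.0084228515625, -91.70075988769531), (250.8165283203125, 206.54417419433594), 1.962446928024292)
side tile_board ((535.6932983398438, -93.77645111083984), (240.4259033203125, 210.378173828125), 1.9534939527511597)
side fired_board ((546.006591796875, -326.52288818359375), (206.11453247070312, 240.6878204345703), 86.6650619506836)
```

```bash
python3 - <<'E'
from h import *
move([.597,.110,.30],down(.01))
E
```

```text
offset [ 0.59   -0.4821 -0.0687] twist [-0.  -0.  23.5] rows>= 13
```

```bash
python3 -m crank '[{"offset":[0,0,-0.07],"twist":[0,0,0]},{"offset":[0,0,-0.07],"twist":[0,0,0]},{"offset":[0.59,-0.482,-0.069],"twist":[0,0,23.5]},{"offset":[0.59,-0.482,-0.069],"twist":[0,0,23.5]},{"offset":[0.59,-0.482,-0.069],"twist":[0,0,23.5]},{"offset":[0.59,-0.482,-0.069],"twist":[0,0,23.5]},{"offset":[0.59,-0.482,-0.069],"twist":[0,0,23.5]},{"offset":[0.59,-0.482,-0.069],"twist":[0,0,23.5]},{"offset":[0.59,-0.482,-0.069],"twist":[0,0,23.5]},{"offset":[0.59,-0.482,-0.069],"twist":[0,0,23.5]},{"offset":[0.59,-0.482,-0.069],"twist":[0,0,23.5]},{"offset":[0.59,-0.482,-0.069],"twist":[0,0,23.5]},{"offset":[0.59,-0.482,-0.069],"twist":[0,0,23.5]},{"offset":[0.59,-0.482,-0.069],"twist":[0,0,23.5]},{"offset":[0.59,-0.482,-0.069],"twist":[0,0,23.5]},{"offset":[0.59,-0.482,-0.069],"twist":[0,0,23.5]}]' 1 60
python3 - <<'E'
from h import *
o=get_obs(); im=get_image("wrist"); C=cam("wrist",o)
print(proj(C,[[.538,.11,.207],[.658,.11,.207],[.597,.11,.207]]).round())
cv2.imwrite("pics/w1.png",im[:,:,::-1])
move([.597,.110,.188],down(.01),o)
E
```

```text
t: 3.5
tool_pos: [0.5969, 0.1102, 0.2997]
tool_rot: [3.141, 0.017, -0.002]
contact_force: [0.3, 0.1, 0.2]
opening: 0.0854
grip_force: 0.0
[[323. 266.]
 [324. 128.]
 [323. 203.]]
offset [0.0002 0.0002 0.1117] twist [0.  0.1 0. ] rows>= 2
```

View pics/w1.png

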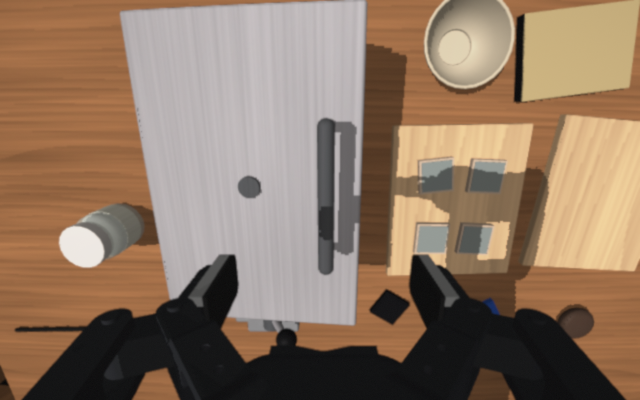

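The wrist view shows the handle bar between the fingers, at column 326 and rows 120–272, as predicted. I'll descend and grip.

```bash
python3 -m crank '[{"offset":[0,0,0.06],"twist":[0,0,0]},{"offset":[0,0,0.112],"twist":[0,0,0]},{"offset":[0,0,0.112],"twist":[0,0,0]},{"offset":[0,0,0.112],"twist":[0,0,0]}]' 1 60
python3 -m crank '[{"offset":[0,0,0],"twist":[0,0,0]},{"offset":[0,0,0],"twist":[0,0,0]},{"offset":[0,0,0],"twist":[0,0,0]},{"offset":[0,0,0],"twist":[0,0,0]},{"offset":[0,0,0],"twist":[0,0,0]},{"offset":[0,0,0],"twist":[0,0,0]}]' 0 60
python3 - <<'E'
from h import *
# arc offsets in tool axes
o=get_obs();T=R.from_rotvec(o["tool_rot"]).as_matrix();r=.2065;f0=.4030+.0863
for th in np.arange(.1,1.71,.1):
    f=f0+th; d=[0,-r*(np.cos(f)-np.cos(f0)),r*(np.sin(f)-np.sin(f0))]
    print(round(th+.086,2),(T.T@d).round(3))
E
```

```text
t: 4.05
tool_pos: [0.5981, 0.1089, 0.1909]
tool_rot: [-3.142, -0.013, -0.005]
contact_force: [1.0, 0.3, 0.5]
opening: 0.0855
grip_force: 0.0
t: 4.8
tool_pos: [0.5973, 0.1083, 0.1888]
tool_rot: [3.138, 0.015, 0.0]
contact_force: [-0.9, -4.9, 1.3]
opening: 0.0123
grip_force: 58.4
0.19 [ 0.    -0.011 -0.018]
0.29 [ 0.    -0.023 -0.034]
0.39 [ 0.    -0.037 -0.05 ]
0.49 [ 0.001 -0.052 -0.064]
0.59 [ 0.001 -0.069 -0.076]
0.69 [ 0.001 -0.086 -0.086]
0.79 [ 0.001 -0.105 -0.095]
0.89 [ 0.001 -0.125 -0.102]
0.99 [ 0.001 -0.145 -0.107]
1.09 [ 0.002 -0.165 -0.109]
1.19 [ 0.002 -0.186 -0.11 ]
1.29 [ 0.002 -0.206 -0.109]
1.39 [ 0.002 -0.227 -0.105]
1.49 [ 0.002 -0.247 -0.1  ]
1.59 [ 0.003 -0.266 -0.093]
1.69 [ 0.003 -0.284 -0.083]
1.79 [ 0.003 -0.302 -0.072]
```

```bash
python3 -m crank '[{"offset":[0,-0.005,-0.009],"twist":[0,0,0]},{"offset":[0,-0.011,-0.018],"twist":[0,0,0]},{"offset":[0,-0.023,-0.034],"twist":[0,0,0]},{"offset":[0,-0.037,-0.050],"twist":[0,0,0]},{"offset":[0.001,-0.052,-0.064],"twist":[0,0,0]},{"offset":[0.001,-0.069,-0.076],"twist":[0,0,0]},{"offset":[0.001,-0.086,-0.086],"twist":[0,0,0]},{"offset":[0.001,-0.086,-0.086],"twist":[0,0,0]}]'
python3 -m crank '[{"offset":[0,-0.019,-0.009],"twist":[0,0,0]},{"offset":[0,-0.039,-0.016],"twist":[0,0,0]},{"offset":[0,-0.059,-0.021],"twist":[0,0,0]},{"offset":[0,-0.079,-0.023],"twist":[0,0,0]},{"offset":[0,-0.100,-0.024],"twist":[0,0,0]},{"offset":[0,-0.120,-0.023],"twist":[0,0,0]},{"offset":[0,-0.141,-0.019],"twist":[0,0,0]},{"offset":[0,-0.161,-0.014],"twist":[0,0,0]},{"offset":[0,-0.180,-0.007],"twist":[0,0,0]},{"offset":[0,-0.191,-0.002],"twist":[0,0,0]},{"offset":[0,-0.191,-0.002],"twist":[0,0,0]}]'
python3 - <<'E'
from h import *
o=get_obs();p=o["tool_pos"]+[0,0,.019];print(p,"theta",np.arctan2(p[2]-.11,.293-p[1])-.403)
E
```

```text
t: 5.8
tool_pos: [0.5962, 0.1934, 0.2764]
tool_rot: [3.134, 0.014, -0.005]
contact_force: [-9.2, -8.6, 8.7]
opening: 0.0119
grip_force: 60.2
t: 7.18
tool_pos: [0.5959, 0.3876, 0.2774]
tool_rot: [-3.141, -0.017, -0.003]
contact_force: [0.1, 1.1, 3.9]
opening: 0.0117
grip_force: 61.6
[0.59587324 0.38760949 0.29635664] theta 1.6375688337364007
```

```bash
python3 -m crank '[{"offset":[0,0,0],"twist":[0,0,0]},{"offset":[0,0,0],"twist":[0,0,0]},{"offset":[0,0,-0.05],"twist":[0,0,0]},{"offset":[0,0,-0.11],"twist":[0,0,0]},{"offset":[-0.02,0.20,-0.12],"twist":[0,0,0]},{"offset":[-0.02,0.23,-0.12],"twist":[0,0,0]},{"offset":[-0.02,0.23,-0.12],"twist":[0,0,0]},{"offset":[-0.02,0.23,-0.12],"twist":[0,0,0]},{"offset":[-0.02,0.23,-0.12],"twist":[0,0,0]},{"offset":[-0.02,0.23,-0.12],"twist":[0,0,0]}]' 0.4 60
python3 - <<'E'
from h import *
o=get_obs(); im=get_image("wrist"); C=cam("wrist",o)
cv2.imwrite("pics/w2.png",im[:,:,::-1]);np.save("w2.npy",np.r_[o["tool_pos"],o["tool_rot"]])
for q in ("cup1","tile1","kiln"): print(q,[(round(d["confidence"],2),np.round(d["rect"]).astype(int).tolist()) for d in cut_out(q,"wrist") if d["confidence"]>.2])
get_image("side");print("side",[(round(d["confidence"],2),np.round(d["rect"]).astype(int).tolist()) for d in cut_out("cup1","side")])
get_image("scene");print("scene",[(round(d["confidence"],2),np.round(d["rect"]).astype(int).tolist()) for d in cut_out("cup1","scene")])
E
```

```text
t: 8.43
tool_pos: [0.5775, 0.157, 0.3959]
tool_rot: [-3.141, -0.015, 0.001]
contact_force: [0.0, 0.6, -0.2]
opening: 0.0343
grip_force: 0.0
cup1 [(0.82, [312, 109, 38, 42])]
tile1 [(0.93, [486, 155, 36, 30]), (0.88, [445, 154, 32, 30]), (0.8, [488, 276, 32, 27]), (0.66, [478, 206, 33, 31]), (0.61, [473, 39, 78, 78])]
kiln [(0.72, [216, 170, 358, 338])]
side [(0.51, [410, 238, 41, 35])]
scene [(0.82, [380, 232, 18, 17])]
```

View pics/w2.png

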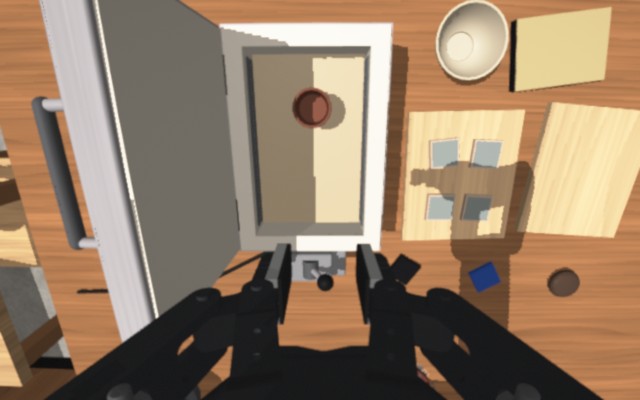

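The wrist view shows one red cup in the kiln at (312,108), four tiles on the board at about (445,154), (487,154), (440,208) and (477,208), and the lid wide open.

```bash
python3 - <<'E'
from h import *
np.set_printoptions(suppress=True,precision=4)
a=np.load("w2.npy");C=cam("wrist",{"tool_pos":a[:3],"tool_rot":a[3:]})
print("cup z.10",onz(C,[312,108],.10), "bowl corner check: chamber corners at rim", onz(C,[[243,47],[370,47],[252,235],[370,235]],.11))
print("tri",tri([(C,np.array([312,108.])),(cam("scene"),np.array([380,232.]))]))
print("tiles",onz(C,[[445,154],[487,154],[440,208],[477,208]],.024))
for d in cut_out("cup1","scene")[:1]: pass
o=get_obs();print(o["tool_pos"])
move([.69,.178,.25],None,o)
E
```

```text
cup z.10 [[0.6548 0.1738 0.1   ]] bowl corner check: chamber corners at rim [[0.7311 0.2642 0.11  ]
 [0.7325 0.0972 0.11  ]
 [0.4631 0.2681 0.11  ]
 [0.4651 0.0824 0.11  ]]
tri (array([0.6568, 0.1774, 0.0708]), [array([-1.6, -1.3]), array([-0.9, -0.1])])
tiles [[ 0.5816 -0.0549  0.024 ]
 [ 0.5827 -0.129   0.024 ]
 [ 0.4826 -0.0586  0.024 ]
 [ 0.4832 -0.1275  0.024 ]]
[0.5776 0.1572 0.3962]
offset [ 0.1127 -0.0196  0.1462] twist [0. 0. 0.] rows>= 3
```

```bash
python3 - <<'E'
from h import *
move([.655,.174,.17],down(.01));move([.655,.174,.063],down(.01))
E
```

```text
offset [ 0.0776 -0.016   0.2262] twist [-0.  0.  0.] rows>= 4
offset [ 0.0777 -0.016   0.3332] twist [-0.  0.  0.] rows>= 6
```

```bash
python3 -m crank '[{"offset":[0.078,-0.016,0.03],"twist":[0,0,0]},{"offset":[0.078,-0.016,0.09],"twist":[0,0,0]},{"offset":[0.078,-0.016,0.15],"twist":[0,0,0]},{"offset":[0.078,-0.016,0.20],"twist":[0,0,0]},{"offset":[0.078,-0.016,0.20],"twist":[0,0,0]},{"offset":[0.078,-0.016,0.20],"twist":[0,0,0]}]' 1 30
python3 - <<'E'
from h import *
o=get_obs(); im=get_image("wrist"); C=cam("wrist",o)
cv2.imwrite("pics/w3.png",im[:,:,::-1])
r=cut_out("cup1","wrist")
for d in r:
    if d["confidence"]>.3: print(d["rect"],onz(C,[d["rect"][:2]],.10))
move([.655,.174,.063],down(.01),o)
E
```

```text
t: 9.62
tool_pos: [0.6567, 0.1737, 0.1992]
tool_rot: [-3.141, -0.015, -0.006]
contact_force: [0.1, -0.5, 1.1]
opening: 0.0854
grip_force: 0.0
[322.8, 198.8, 66.1, 69.3] [[0.65924605 0.17403668 0.1       ]]
offset [-0.0022 -0.0002  0.1362] twist [-0.  -0.2 -0. ] rows>= 3
```

```bash
python3 -m crank '[{"offset":[0,0,0.05],"twist":[0,0,0]},{"offset":[0,0,0.09],"twist":[0,0,0]},{"offset":[0,0,0.12],"twist":[0,0,0]},{"offset":[0,0,0.136],"twist":[0,0,0]},{"offset":[0,0,0.136],"twist":[0,0,0]}]'
python3 -m crank '[{"offset":[0,0,0],"twist":[0,0,0]},{"offset":[0,0,0],"twist":[0,0,0]},{"offset":[0,0,0],"twist":[0,0,0]},{"offset":[0,0,0],"twist":[0,0,0]}]' 0 30
python3 - <<'E'
from h import *
o=get_obs()
move([.655,.17,.25],None,o);move([.546,-.327,.25],None,o);move([.546,-.327,.029],None,o)
E
```

```text
t: 10.35
tool_pos: [0.656, 0.1735, 0.0611]
tool_rot: [-3.141, -0.015, -0.001]
contact_force: [-0.2, -1.3, -0.2]
opening: 0.0853
grip_force: 0.0
t: 10.85
tool_pos: [0.6572, 0.1737, 0.0631]
tool_rot: [-3.141, -0.015, -0.007]
contact_force: [-1.1, 0.3, 6.9]
opening: 0.0549
grip_force: 31.7
offset [-0.0014  0.0036 -0.1869] twist [0. 0. 0.] rows>= 3
offset [-0.1153  0.4995 -0.1876] twist [0. 0. 0.] rows>= 9
offset [-0.1162  0.4996  0.0334] twist [0. 0. 0.] rows>= 9
```

```bash
python3 -m crank '[{"offset":[0,0,-0.04],"twist":[0,0,0]},{"offset":[0,0,-0.10],"twist":[0,0,0]},{"offset":[-0.01,0.05,-0.13],"twist":[0,0,0]},{"offset":[-0.025,0.105,-0.13],"twist":[0,0,0]},{"offset":[-0.04,0.16,-0.13],"twist":[0,0,0]},{"offset":[-0.05,0.22,-0.13],"twist":[0,0,0]},{"offset":[-0.065,0.28,-0.13],"twist":[0,0,0]},{"offset":[-0.08,0.34,-0.13],"twist":[0,0,0]},{"offset":[-0.095,0.40,-0.13],"twist":[0,0,0]},{"offset":[-0.11,0.46,-0.11],"twist":[0,0,0]},{"offset":[-0.115,0.49,-0.07],"twist":[0,0,0]},{"offset":[-0.115,0.50,-0.02],"twist":[0,0,0]},{"offset":[-0.115,0.50,0.01],"twist":[0,0,0]},{"offset":[-0.115,0.50,0.02],"twist":[0,0,0]}]'
python3 - <<'E'
from h import *
o=get_obs(); move([.546,-.327,.0275],None,o)
E
```

```text
t: 12.6
tool_pos: [0.5436, -0.3266, 0.0375]
tool_rot: [-3.139, -0.014, 0.006]
contact_force: [-0.3, -0.1, -1.8]
opening: 0.0553
grip_force: 32.2
offset [0.0025 0.0004 0.01  ] twist [0. 0. 0.] rows>= 1
```

```bash
python3 -m crank '[{"offset":[0,0,0.0],"twist":[0,0,0]},{"offset":[0,0,0.006],"twist":[0,0,0]},{"offset":[0,0,0.010],"twist":[0,0,0]},{"offset":[0,0,0.013],"twist":[0,0,0]},{"offset":[0,0,0.015],"twist":[0,0,0]},{"offset":[0,0,0.015],"twist":[0,0,0]}]'
```

```text
t: 13.35
tool_pos: [0.5458, -0.3279, 0.0271]
tool_rot: [3.141, 0.015, 0.001]
contact_force: [-2.6, 2.7, 6.9]
opening: 0.0551
grip_force: 32.6
```

```bash
python3 -m crank '[{"offset":[0,0,0],"twist":[0,0,0]},{"offset":[0,0,0],"twist":[0,0,0]},{"offset":[0,0,0],"twist":[0,0,0]},{"offset":[0,0,-0.04],"twist":[0,0,0]},{"offset":[0,0,-0.10],"twist":[0,0,0]},{"offset":[-0.02,-0.06,-0.15],"twist":[0,0,0]},{"offset":[-0.04,-0.12,-0.21],"twist":[0,0,0]},{"offset":[-0.05,-0.18,-0.22],"twist":[0,0,0]},{"offset":[-0.05,-0.23,-0.22],"twist":[0,0,0]},{"offset":[-0.05,-0.235,-0.22],"twist":[0,0,0]},{"offset":[-0.05,-0.235,-0.22],"twist":[0,0,0]},{"offset":[-0.05,-0.235,-0.22],"twist":[0,0,0]},{"offset":[-0.05,-0.235,-0.22],"twist":[0,0,0]}]' 1 30
cat >> h.py <<'E'
def tiles(im,C):  # grey glaze squares by colour: centre, long-axis yaw at glaze height
    hsv=cv2.cvtColor(im,cv2.COLOR_RGB2HSV); m=((hsv[...,1]<70)&(hsv[...,2]>60)).astype(np.uint8)
    m=cv2.morphologyEx(m,cv2.MORPH_OPEN,np.ones((3,3)));out=[]
    for c in cv2.findContours(m,0,2)[0]:
        if cv2.contourArea(c)<300: continue
        w=onz(C,c[:,0].astype(float),.024)[:,:2]; r=cv2.minAreaRect((w*1000).astype(np.float32))
        if 36<min(r[1]) and max(r[1])<53: out.append((np.round(np.array(r[0])/1000,4),np.round(r[1],1),round((r[2]+45)%90-45,1)))
    return out
E
python3 - <<'E'
from h import *
o=get_obs(); im=get_image("wrist"); C=cam("wrist",o)
cv2.imwrite("pics/w4.png",im[:,:,::-1]);print(o["tool_pos"])
for t in tiles(im,C): print(t)
for d in cut_out("tile1","wrist"):
    if d["confidence"]>.3: print(d["rect"],onz(C,[d["rect"][:2]],.024))
E
```

```text
t: 14.98
tool_pos: [0.4929, -0.0942, 0.2448]
tool_rot: [-3.142, -0.013, 0.002]
contact_force: [-0.3, -0.1, -0.0]
opening: 0.0854
grip_force: 0.0
[ 0.49293004 -0.0941542   0.24475939]
(array([ 0.4826, -0.1272]), array([49.6, 50. ]), -2.6)
(array([ 0.4838, -0.0592]), array([49. , 49.7]), 0.2)
(array([ 0.5828, -0.128 ]), array([49.6, 49.9]), -1.5)
(array([ 0.5828, -0.0539]), array([50.2, 50.1]), 7.3)
[350.2, 180.3, 43.3, 42.5] [[ 0.48323249 -0.12829392  0.024     ]]
[380.1, 280.1, 49.1, 41.9] [[ 0.34000734 -0.17555603  0.024     ]]
[290.4, 97.3, 49.5, 51.6] [[ 0.58156742 -0.05529342  0.024     ]]
[294.4, 179.1, 38.4, 44.1] [[ 0.48416516 -0.05808555  0.024     ]]
[353.4, 96.3, 46.1, 44.4] [[ 0.58330619 -0.12854364  0.024     ]]
[263.6, 269.9, 49.1, 41.1] [[ 0.35480012 -0.01260557  0.024     ]]
```

View pics/w4.png

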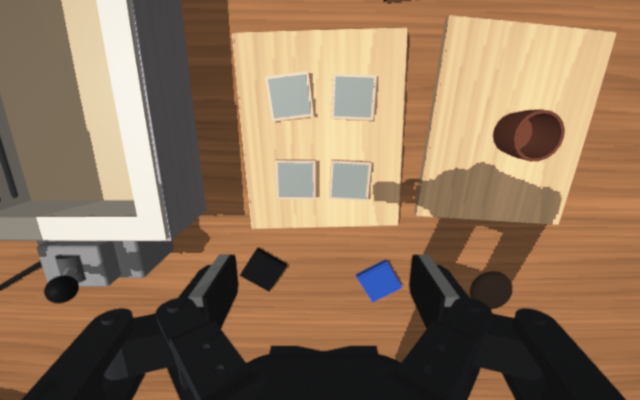

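The cup stands on the fired board at (535,135). The four tiles are clear of each other, and the blue (380,280) and black (265,268) look-alikes are off the board. The gaps along y are tight, so I'll pick with the fingers closing along x and set the tiles in one row with the fingers closing along y.

```bash
python3 - <<'E'
from h import *
move([.5828,-.0539,.12],down(np.radians(97.3)))
E
```

```text
offset [ 0.0903 -0.0394  0.1247] twist [ -0.1   0.  -96.8] rows>= 10
```

```bash
python3 -m crank '[{"offset":[0.03,-0.01,0.01],"twist":[0,0,-10]},{"offset":[0.06,-0.025,0.02],"twist":[0,0,-20]},{"offset":[0.09,-0.0395,0.04],"twist":[0,0,-30]},{"offset":[0.09,-0.0395,0.06],"twist":[0,0,-40]},{"offset":[0.09,-0.0395,0.08],"twist":[0,0,-50]},{"offset":[0.09,-0.0395,0.10],"twist":[0,0,-60]},{"offset":[0.09,-0.0395,0.11],"twist":[0,0,-70]},{"offset":[0.09,-0.0395,0.12],"twist":[0,0,-80]},{"offset":[0.09,-0.0395,0.125],"twist":[0,0,-90]},{"offset":[0.09,-0.0395,0.125],"twist":[0,0,-97]},{"offset":[0.09,-0.0395,0.125],"twist":[0,0,-97]},{"offset":[0.09,-0.0395,0.125],"twist":[0,0,-97]}]' 0.8 40
cat >> h.py <<'E'
def near(save=None):
    o=get_obs(); im=get_image("wrist"); C=cam("wrist",o)
    if save: cv2.imwrite(save,im[:,:,::-1])
    print("TCP",o["tool_pos"].round(4),"F",o["contact_force"].round(1))
    for t in tiles(im,C): print(t)
    return o
E
python3 - <<'E'
from h import *
o=near("pics/w5.png"); move([.5828,-.0539,.02],down(np.radians(97.3)),o)
E
```

```text
t: 16.58
tool_pos: [0.5827, -0.0531, 0.1202]
tool_rot: [-2.073, -2.36, 0.0]
contact_force: [0.3, 0.1, -0.0]
opening: 0.0684
grip_force: 0.0
TCP [ 0.5827 -0.0531  0.1202] F [ 0.3  0.1 -0. ]
(array([ 0.5826, -0.1262]), array([52.4, 48.7]), -1.1)
(array([ 0.5829, -0.0536]), array([49.3, 49.9]), 7.2)
(array([ 0.4839, -0.0583]), array([50.7, 50.5]), 0.2)
offset [-0.0008  0.      0.1002] twist [-0.  -0.   0.1] rows>= 2
```

```bash
python3 -m crank '[{"offset":[-0.0005,0,0.05],"twist":[0,0,0]},{"offset":[-0.0005,0,0.085],"twist":[0,0,0]},{"offset":[-0.0005,0,0.10],"twist":[0,0,0]},{"offset":[-0.0005,0,0.10],"twist":[0,0,0]},{"offset":[-0.0005,0,0.10],"twist":[0,0,0]}]'
python3 -m crank '[{"offset":[0,0,0.003],"twist":[0,0,0]},{"offset":[0,0,0.003],"twist":[0,0,0]},{"offset":[0,0,0.003],"twist":[0,0,0]}]'
python3 -c "
from h import *
cv2.imwrite('pics/w6.png',get_image('wrist')[:,:,::-1])"
```

```text
t: 17.25
tool_pos: [0.5842, -0.0536, 0.0222]
tool_rot: [2.069, 2.361, 0.002]
contact_force: [1.1, 0.1, 1.2]
opening: 0.0686
grip_force: 0.0
t: 17.62
tool_pos: [0.5829, -0.0533, 0.0177]
tool_rot: [2.07, 2.362, 0.0]
contact_force: [-0.5, -0.0, -0.4]
opening: 0.0681
grip_force: 0.0
```

View pics/w6.png

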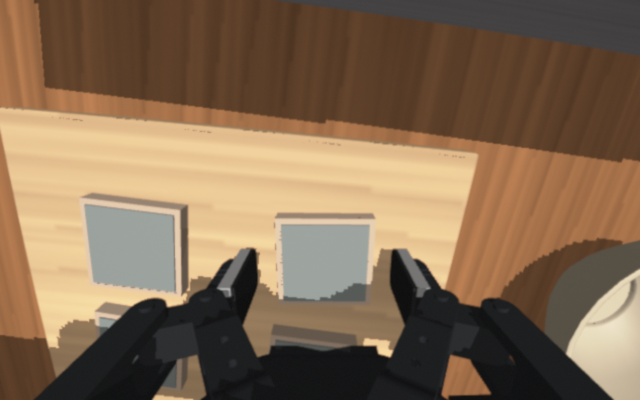

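The tile sits centred between the fingers at (325,258). By their spacing the tips are about 7 mm higher than the TCP at this opening, so I'll go lower before closing.

```bash
python3 -m crank '[{"offset":[0,0,0.003],"twist":[0,0,0]},{"offset":[0,0,0.005],"twist":[0,0,0]},{"offset":[0,0,0.005],"twist":[0,0,0]}]'
python3 -m crank '[{"offset":[0,0,0],"twist":[0,0,0]},{"offset":[0,0,0],"twist":[0,0,0]},{"offset":[0,0,0],"twist":[0,0,0]},{"offset":[0,0,0],"twist":[0,0,0]}]' 0 30
```

```text
t: 18.05
tool_pos: [0.5824, -0.0532, 0.0119]
tool_rot: [-2.07, -2.362, 0.001]
contact_force: [0.3, 0.6, -0.1]
opening: 0.0686
grip_force: 0.0
t: 18.55
tool_pos: [0.5829, -0.0533, 0.0125]
tool_rot: [2.07, 2.363, 0.0]
contact_force: [0.3, 0.7, 1.1]
opening: 0.0489
grip_force: 32.1
```

```bash
python3 -m crank '[{"offset":[0,0,-0.01],"twist":[0,0,0]},{"offset":[0,0,-0.05],"twist":[0,0,0]},{"offset":[0,0,-0.11],"twist":[0,0,0]},{"offset":[0,0,-0.16],"twist":[0,0,0]},{"offset":[0,0,-0.18],"twist":[0,0,0]}]'
python3 - <<'E'
from h import *
o=get_obs()
move([.690,.183,.17],down(.01),o)
print((R.from_rotvec(o["tool_rot"]).as_matrix().T@[0,0,-.1]).round(4))
cv2.imwrite('pics/w7.png',get_image('wrist')[:,:,::-1])
E
```

```text
t: 19.18
tool_pos: [0.5843, -0.0536, 0.197]
tool_rot: [2.066, 2.359, 0.005]
contact_force: [0.2, 0.2, -0.2]
opening: 0.0488
grip_force: 31.9
offset [0.2207 0.1357 0.0274] twist [ 0.4 -0.2 97. ] rows>= 10
[ 0.0002 -0.0006  0.1   ]
```

View pics/w7.png

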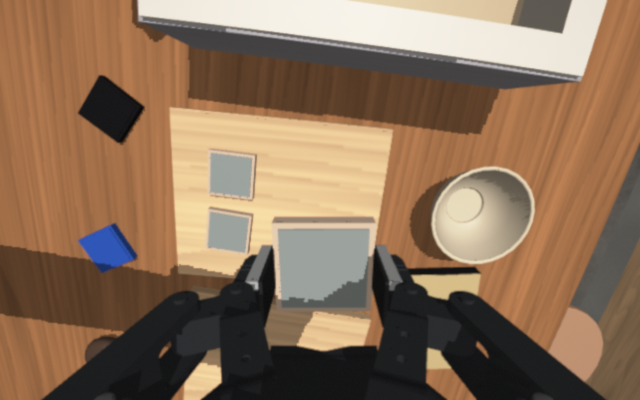

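The tile is held flat by its edges between the fingertips at (325,262). I'll carry it to the kiln.

```bash
python3 -m crank '[{"offset":[0.03,0.02,0],"twist":[0,0,9.7]},{"offset":[0.06,0.04,0],"twist":[0,0,19.4]},{"offset":[0.09,0.055,0],"twist":[0,0,29.1]},{"offset":[0.12,0.075,0],"twist":[0,0,38.8]},{"offset":[0.15,0.09,0],"twist":[0,0,48.5]},{"offset":[0.18,0.11,0],"twist":[0,0,58.2]},{"offset":[0.20,0.125,0],"twist":[0,0,67.9]},{"offset":[0.22,0.135,0],"twist":[0,0,77.6]},{"offset":[0.22,0.1355,0.01],"twist":[0,0,87.3]},{"offset":[0.22,0.1355,0.02],"twist":[0,0,97]},{"offset":[0.22,0.1355,0.02],"twist":[0,0,97]},{"offset":[0.22,0.1355,0.02],"twist":[0,0,97]}]'
python3 - <<'E'
from h import *
o=get_obs()
move([.690,.183,.0485],down(.01),o)
cv2.imwrite('pics/w8.png',get_image('wrist')[:,:,::-1])
E
```

```text
t: 20.72
tool_pos: [0.6876, 0.1825, 0.1711]
tool_rot: [3.141, 0.019, -0.003]
contact_force: [-0.1, 0.1, 0.1]
opening: 0.0493
grip_force: 31.9
offset [ 0.0026 -0.0005  0.1226] twist [0.  0.1 0.1] rows>= 2
```

View pics/w8.png

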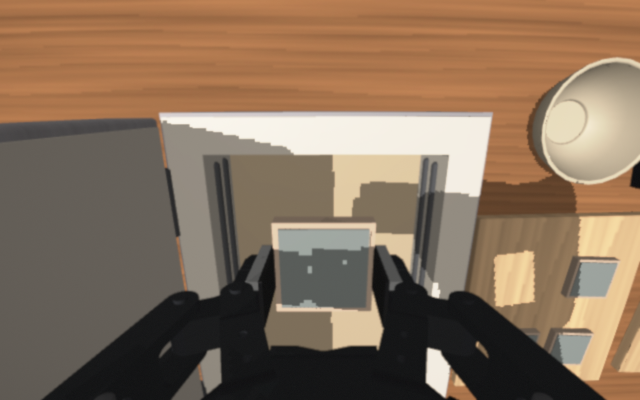

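```bash
python3 -m crank '[{"offset":[0.0015,0,0.04],"twist":[0,0,0]},{"offset":[0.0015,0,0.08],"twist":[0,0,0]},{"offset":[0.0015,0,0.105],"twist":[0,0,0]},{"offset":[0.0015,0,0.115],"twist":[0,0,0]},{"offset":[0.0015,0,0.119],"twist":[0,0,0]},{"offset":[0.0015,0,0.121],"twist":[0,0,0]},{"offset":[0.0015,0,0.121],"twist":[0,0,0]}]'
python3 -m crank '[{"offset":[0,0,0.001],"twist":[0,0,0]},{"offset":[0,0,0.002],"twist":[0,0,0]},{"offset":[0,0,0.002],"twist":[0,0,0]}]'
```

```text
t: 21.65
tool_pos: [0.6904, 0.1828, 0.0527]
tool_rot: [-3.141, -0.015, -0.003]
contact_force: [-0.1, -0.2, -0.1]
opening: 0.0491
grip_force: 31.9
t: 22.02
tool_pos: [0.6895, 0.1827, 0.0492]
tool_rot: [3.142, 0.015, -0.0]
contact_force: [0.4, 0.3, -0.9]
opening: 0.049
grip_force: 31.9
```

Not touching yet; another millimetre or so.

```bash
python3 -m crank '[{"offset":[0,0,0.0005],"twist":[0,0,0]},{"offset":[0,0,0.001],"twist":[0,0,0]},{"offset":[0,0,0.001],"twist":[0,0,0]}]'
```

```text
t: 22.4
tool_pos: [0.6897, 0.1827, 0.0485]
tool_rot: [-3.141, -0.015, -0.0]
contact_force: [-1.2, 0.6, 1.4]
opening: 0.049
grip_force: 32.0
```

```bash
python3 -m crank '[{"offset":[0,0,0],"twist":[0,0,0]},{"offset":[0,0,0],"twist":[0,0,0]},{"offset":[0,0,-0.01],"twist":[0,0,0]},{"offset":[0,0,-0.05],"twist":[0,0,0]},{"offset":[0,0,-0.11],"twist":[0,0,0]},{"offset":[-0.01,0.02,-0.15],"twist":[0,0,-7]},{"offset":[-0.03,0.07,-0.15],"twist":[0,0,-17]},{"offset":[-0.05,0.12,-0.15],"twist":[0,0,-27]},{"offset":[-0.07,0.17,-0.15],"twist":[0,0,-37]},{"offset":[-0.09,0.22,-0.15],"twist":[0,0,-47]},{"offset":[-0.11,0.27,-0.14],"twist":[0,0,-57]},{"offset":[-0.11,0.309,-0.12],"twist":[0,0,-67]},{"offset":[-0.11,0.309,-0.09],"twist":[0,0,-77]},{"offset":[-0.11,0.309,-0.072],"twist":[0,0,-87.5]},{"offset":[-0.11,0.309,-0.072],"twist":[0,0,-88]},{"offset":[-0.11,0.309,-0.072],"twist":[0,0,-88]}]' 0.75 30
python3 - <<'E'
from h import *
o=near("pics/w9.png"); move([.5828,-.128,.012],down(np.radians(88.5)),o)
E
```

```text
t: 24.4
tool_pos: [0.5833, -0.1275, 0.1218]
tool_rot: [2.25, 2.189, 0.001]
contact_force: [0.1, -0.7, -0.3]
opening: 0.0637
grip_force: 0.0
TCP [ 0.5833 -0.1275  0.1218] F [ 0.1 -0.7 -0.3]
(array([ 0.4836, -0.1267]), array([50.1, 50.3]), -2.6)
(array([ 0.5826, -0.1273]), array([49.1, 48.1]), -1.6)
(array([ 0.4843, -0.059 ]), array([50.8, 48.7]), 0.2)
offset [-0.0004 -0.0007  0.1098] twist [ 0.1  0.  -0.1] rows>= 2
```

```bash
python3 -m crank '[{"offset":[0,-0.0005,0.05],"twist":[0,0,0]},{"offset":[0,-0.0005,0.085],"twist":[0,0,0]},{"offset":[0,-0.0005,0.10],"twist":[0,0,0]},{"offset":[0,-0.0005,0.106],"twist":[0,0,0]},{"offset":[0,-0.0005,0.1085],"twist":[0,0,0]},{"offset":[0,-0.0005,0.1085],"twist":[0,0,0]}]'
python3 -m crank '[{"offset":[0,0,0],"twist":[0,0,0]},{"offset":[0,0,0],"twist":[0,0,0]},{"offset":[0,0,0],"twist":[0,0,0]},{"offset":[0,0,0],"twist":[0,0,0]}]' 0 30
python3 - <<'E'
from h import *
move([.628,.183,.18],down(.01))
E
```

```text
t: 25.2
tool_pos: [0.5831, -0.1277, 0.0132]
tool_rot: [2.248, 2.192, 0.002]
contact_force: [-0.2, 0.5, 0.2]
opening: 0.0638
grip_force: 0.0
t: 25.7
tool_pos: [0.5831, -0.1277, 0.0132]
tool_rot: [2.248, 2.192, 0.002]
contact_force: [-1.2, -0.5, 6.4]
opening: 0.0489
grip_force: 31.7
offset [ 0.3116  0.0374 -0.1669] twist [ 0.1 -0.1 88. ] rows>= 9
```

```bash
python3 -m crank '[{"offset":[0,0,-0.01],"twist":[0,0,0]},{"offset":[0,0,-0.05],"twist":[0,0,0]},{"offset":[0,0,-0.11],"twist":[0,0,0]},{"offset":[0.02,0.005,-0.16],"twist":[0,0,8]},{"offset":[0.07,0.01,-0.16],"twist":[0,0,18]},{"offset":[0.12,0.015,-0.16],"twist":[0,0,28]},{"offset":[0.17,0.02,-0.16],"twist":[0,0,38]},{"offset":[0.22,0.027,-0.16],"twist":[0,0,48]},{"offset":[0.26,0.032,-0.16],"twist":[0,0,58]},{"offset":[0.30,0.036,-0.16],"twist":[0,0,68]},{"offset":[0.3115,0.0375,-0.16],"twist":[0,0,78]},{"offset":[0.3115,0.0375,-0.16],"twist":[0,0,88]},{"offset":[0.3115,0.0375,-0.16],"twist":[0,0,88]},{"offset":[0.3115,0.0375,-0.16],"twist":[0,0,88]}]'
python3 - <<'E'
from h import *
o=near(); move([.628,.183,.0495],down(.01),o)
E
```

```text
t: 27.45
tool_pos: [0.6272, 0.1829, 0.1717]
tool_rot: [3.141, 0.019, -0.001]
contact_force: [-0.2, 0.2, -0.1]
opening: 0.0491
grip_force: 31.3
TCP [0.6272 0.1829 0.1717] F [-0.2  0.2 -0.1]
offset [ 8.000e-04 -1.000e-04  1.222e-01] twist [0.  0.  0.1] rows>= 2
```

```bash
python3 -m crank '[{"offset":[0.0005,0,0.04],"twist":[0,0,0]},{"offset":[0.0005,0,0.08],"twist":[0,0,0]},{"offset":[0.0005,0,0.105],"twist":[0,0,0]},{"offset":[0.0005,0,0.115],"twist":[0,0,0]},{"offset":[0.0005,0,0.119],"twist":[0,0,0]},{"offset":[0.0005,0,0.121],"twist":[0,0,0]},{"offset":[0.0005,0,0.122],"twist":[0,0,0]},{"offset":[0.0005,0,0.122],"twist":[0,0,0]}]'
python3 -m crank '[{"offset":[0,0,0.0005],"twist":[0,0,0]},{"offset":[0,0,0.001],"twist":[0,0,0]},{"offset":[0,0,0.001],"twist":[0,0,0]}]'
```

```text
t: 28.5
tool_pos: [0.6284, 0.1832, 0.0506]
tool_rot: [-3.141, -0.015, -0.002]
contact_force: [0.2, 1.4, -0.1]
opening: 0.049
grip_force: 31.3
t: 28.88
tool_pos: [0.6281, 0.1831, 0.0493]
tool_rot: [3.142, 0.015, 0.0]
contact_force: [-1.6, 0.4, 2.1]
opening: 0.049
grip_force: 31.6
```

```bash
python3 -m crank '[{"offset":[0,0,0],"twist":[0,0,0]},{"offset":[0,0,0],"twist":[0,0,0]},{"offset":[0,0,-0.01],"twist":[0,0,0]},{"offset":[0,0,-0.05],"twist":[0,0,0]},{"offset":[0,0,-0.11],"twist":[0,0,0]},{"offset":[-0.01,0.02,-0.15],"twist":[0,0,-8]},{"offset":[-0.04,0.06,-0.15],"twist":[0,0,-18]},{"offset":[-0.07,0.11,-0.15],"twist":[0,0,-28]},{"offset":[-0.10,0.15,-0.15],"twist":[0,0,-38]},{"offset":[-0.13,0.19,-0.15],"twist":[0,0,-48]},{"offset":[-0.146,0.22,-0.14],"twist":[0,0,-58]},{"offset":[-0.146,0.2405,-0.12],"twist":[0,0,-68]},{"offset":[-0.146,0.2405,-0.09],"twist":[0,0,-78]},{"offset":[-0.146,0.2405,-0.072],"twist":[0,0,-88]},{"offset":[-0.146,0.2405,-0.072],"twist":[0,0,-89.6]},{"offset":[-0.146,0.2405,-0.072],"twist":[0,0,-89.6]}]' 0.75 30
python3 - <<'E'
from h import *
o=near("pics/w10.png"); move([.4841,-.0590,.0125],down(np.radians(90.2)),o)
E
```

```text
t: 30.88
tool_pos: [0.485, -0.0589, 0.1222]
tool_rot: [2.219, 2.221, 0.001]
contact_force: [0.5, -0.7, -0.4]
opening: 0.0641
grip_force: 0.0
TCP [ 0.485  -0.0589  0.1222] F [ 0.5 -0.7 -0.4]
(array([ 0.4826, -0.1253]), array([52. , 48.7]), -2.7)
(array([ 0.4833, -0.0584]), array([49.4, 50. ]), 0.0)
offset [-0.     -0.0011  0.1097] twist [ 0.1  0.  -0.2] rows>= 2
```

```bash
python3 -m crank '[{"offset":[0,-0.001,0.05],"twist":[0,0,0]},{"offset":[0,-0.001,0.085],"twist":[0,0,0]},{"offset":[0,-0.001,0.10],"twist":[0,0,0]},{"offset":[0,-0.001,0.106],"twist":[0,0,0]},{"offset":[0,-0.001,0.1085],"twist":[0,0,0]},{"offset":[0,-0.001,0.1085],"twist":[0,0,0]}]'
python3 -m crank '[{"offset":[0,0,0],"twist":[0,0,0]},{"offset":[0,0,0],"twist":[0,0,0]},{"offset":[0,0,0],"twist":[0,0,0]},{"offset":[0,0,0],"twist":[0,0,0]}]' 0 30
python3 - <<'E'
from h import *
move([.566,.183,.18],down(.01))
E
```

```text
t: 31.68
tool_pos: [0.4843, -0.0591, 0.0135]
tool_rot: [2.217, 2.223, 0.002]
contact_force: [0.0, 0.6, 0.3]
opening: 0.0641
grip_force: 0.0
t: 32.17
tool_pos: [0.4843, -0.0591, 0.0136]
tool_rot: [2.217, 2.223, 0.002]
contact_force: [-0.6, 0.1, 6.5]
opening: 0.0491
grip_force: 31.6
offset [ 0.2418  0.0827 -0.1664] twist [ 0.1 -0.1 89.6] rows>= 9
```

```bash
python3 -m crank '[{"offset":[0,0,-0.01],"twist":[0,0,0]},{"offset":[0,0,-0.05],"twist":[0,0,0]},{"offset":[0,0,-0.11],"twist":[0,0,0]},{"offset":[0.02,0.007,-0.16],"twist":[0,0,9]},{"offset":[0.06,0.02,-0.16],"twist":[0,0,19]},{"offset":[0.10,0.035,-0.16],"twist":[0,0,29]},{"offset":[0.14,0.05,-0.16],"twist":[0,0,39]},{"offset":[0.18,0.06,-0.16],"twist":[0,0,49]},{"offset":[0.21,0.07,-0.16],"twist":[0,0,59]},{"offset":[0.235,0.08,-0.16],"twist":[0,0,69]},{"offset":[0.242,0.083,-0.16],"twist":[0,0,79]},{"offset":[0.242,0.083,-0.16],"twist":[0,0,89]},{"offset":[0.242,0.083,-0.16],"twist":[0,0,89.6]},{"offset":[0.242,0.083,-0.16],"twist":[0,0,89.6]}]'
python3 - <<'E'
from h import *
o=near("pics/w11.png"); move([.566,.183,.05],down(.01),o)
E
```

```text
t: 33.92
tool_pos: [0.5654, 0.1833, 0.1723]
tool_rot: [3.141, 0.018, -0.0]
contact_force: [0.4, 0.4, -1.2]
opening: 0.049
grip_force: 31.4
TCP [0.5654 0.1833 0.1723] F [ 0.4  0.4 -1.2]
offset [0.0006 0.0003 0.1223] twist [0.  0.  0.1] rows>= 2
```

View pics/w11.png

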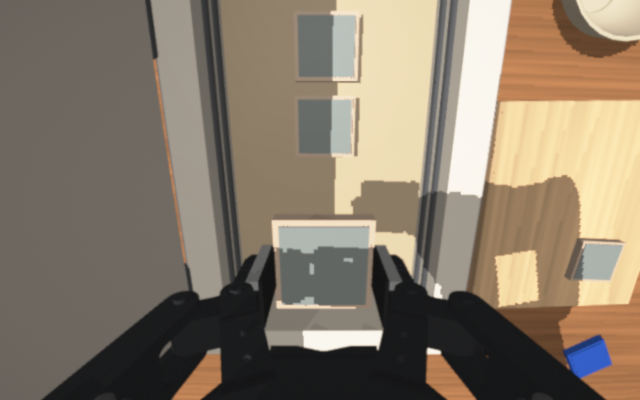

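Two tiles lie flat in a row at (328,47) and (327,127), and the third is held level over a free spot.

```bash
python3 -m crank '[{"offset":[0.0005,0,0.04],"twist":[0,0,0]},{"offset":[0.0005,0,0.08],"twist":[0,0,0]},{"offset":[0.0005,0,0.105],"twist":[0,0,0]},{"offset":[0.0005,0,0.115],"twist":[0,0,0]},{"offset":[0.0005,0,0.119],"twist":[0,0,0]},{"offset":[0.0005,0,0.121],"twist":[0,0,0]},{"offset":[0.0005,0,0.122],"twist":[0,0,0]},{"offset":[0.0005,0,0.122],"twist":[0,0,0]}]'
python3 -m crank '[{"offset":[0,0,0.0005],"twist":[0,0,0]},{"offset":[0,0,0.001],"twist":[0,0,0]},{"offset":[0,0,0.001],"twist":[0,0,0]}]'
```

```text
t: 34.98
tool_pos: [0.5666, 0.1835, 0.051]
tool_rot: [-3.141, -0.015, -0.002]
contact_force: [-0.2, -0.3, -0.0]
opening: 0.0489
grip_force: 31.4
t: 35.35
tool_pos: [0.5662, 0.1835, 0.0496]
tool_rot: [3.142, 0.015, 0.0]
contact_force: [-0.0, -0.4, 2.0]
opening: 0.049
grip_force: 31.6
```

```bash
python3 -m crank '[{"offset":[0,0,0],"twist":[0,0,0]},{"offset":[0,0,0],"twist":[0,0,0]},{"offset":[0,0,-0.01],"twist":[0,0,0]},{"offset":[0,0,-0.05],"twist":[0,0,0]},{"offset":[0,0,-0.11],"twist":[0,0,0]},{"offset":[-0.01,0.02,-0.15],"twist":[0,0,-7]},{"offset":[-0.03,0.07,-0.15],"twist":[0,0,-17]},{"offset":[-0.05,0.12,-0.15],"twist":[0,0,-27]},{"offset":[-0.06,0.17,-0.15],"twist":[0,0,-37]},{"offset":[-0.07,0.22,-0.15],"twist":[0,0,-47]},{"offset":[-0.086,0.27,-0.14],"twist":[0,0,-57]},{"offset":[-0.086,0.3095,-0.12],"twist":[0,0,-67]},{"offset":[-0.086,0.3095,-0.09],"twist":[0,0,-77]},{"offset":[-0.086,0.3095,-0.072],"twist":[0,0,-86.8]},{"offset":[-0.086,0.3095,-0.072],"twist":[0,0,-86.8]},{"offset":[-0.086,0.3095,-0.072],"twist":[0,0,-86.8]}]' 0.75 30
python3 - <<'E'
from h import *
o=near("pics/w12.png"); move([.4830,-.1270,.0125],down(np.radians(87.4)),o)
E
```

```text
t: 37.35
tool_pos: [0.4838, -0.1271, 0.1227]
tool_rot: [2.273, 2.166, 0.001]
contact_force: [0.2, 0.5, -0.4]
opening: 0.064
grip_force: 0.0
TCP [ 0.4838 -0.1271  0.1227] F [ 0.2  0.5 -0.4]
(array([ 0.4826, -0.1263]), array([49.2, 48.2]), -2.8)
offset [ 1.000e-04 -1.000e-03  1.102e-01] twist [ 0.1  0.  -0.2] rows>= 2
```

```bash
python3 -m crank '[{"offset":[0,-0.001,0.05],"twist":[0,0,0]},{"offset":[0,-0.001,0.085],"twist":[0,0,0]},{"offset":[0,-0.001,0.10],"twist":[0,0,0]},{"offset":[0,-0.001,0.106],"twist":[0,0,0]},{"offset":[0,-0.001,0.109],"twist":[0,0,0]},{"offset":[0,-0.001,0.109],"twist":[0,0,0]}]'
python3 -m crank '[{"offset":[0,0,0],"twist":[0,0,0]},{"offset":[0,0,0],"twist":[0,0,0]},{"offset":[0,0,0],"twist":[0,0,0]},{"offset":[0,0,0],"twist":[0,0,0]}]' 0 30
python3 - <<'E'
from h import *
move([.504,.183,.18],down(.01))
E
```

```text
t: 38.15
tool_pos: [0.4831, -0.1272, 0.0135]
tool_rot: [2.271, 2.168, 0.001]
contact_force: [0.4, 0.5, -0.9]
opening: 0.0641
grip_force: 0.0
t: 38.65
tool_pos: [0.4831, -0.1273, 0.0136]
tool_rot: [2.271, 2.168, 0.001]
contact_force: [0.3, 0.0, 5.9]
opening: 0.0491
grip_force: 31.7
offset [ 0.3108  0.0069 -0.1666] twist [ 0.1 -0.1 86.8] rows>= 9
```

```bash
python3 -m crank '[{"offset":[0,0,-0.01],"twist":[0,0,0]},{"offset":[0,0,-0.05],"twist":[0,0,0]},{"offset":[0,0,-0.11],"twist":[0,0,0]},{"offset":[0.02,0.001,-0.16],"twist":[0,0,7]},{"offset":[0.07,0.002,-0.16],"twist":[0,0,17]},{"offset":[0.12,0.003,-0.16],"twist":[0,0,27]},{"offset":[0.17,0.004,-0.16],"twist":[0,0,37]},{"offset":[0.22,0.005,-0.16],"twist":[0,0,47]},{"offset":[0.26,0.006,-0.16],"twist":[0,0,57]},{"offset":[0.30,0.007,-0.16],"twist":[0,0,67]},{"offset":[0.311,0.007,-0.16],"twist":[0,0,77]},{"offset":[0.311,0.007,-0.16],"twist":[0,0,86.8]},{"offset":[0.311,0.007,-0.16],"twist":[0,0,86.8]},{"offset":[0.311,0.007,-0.16],"twist":[0,0,86.8]}]'
python3 - <<'E'
from h import *
o=near("pics/w13.png"); move([.504,.183,.05],down(.01),o)
E
```

```text
t: 40.4
tool_pos: [0.5033, 0.1833, 0.1723]
tool_rot: [3.141, 0.018, -0.0]
contact_force: [-0.3, 0.2, -0.4]
opening: 0.0492
grip_force: 31.4
TCP [0.5033 0.1833 0.1723] F [-0.3  0.2 -0.4]
offset [0.0008 0.0003 0.1223] twist [0.  0.  0.1] rows>= 2
```

```bash
python3 -m crank '[{"offset":[0,0,0.04],"twist":[0,0,0]},{"offset":[0,0,0.08],"twist":[0,0,0]},{"offset":[0,0,0.105],"twist":[0,0,0]},{"offset":[0,0,0.115],"twist":[0,0,0]},{"offset":[0,0,0.119],"twist":[0,0,0]},{"offset":[0,0,0.121],"twist":[0,0,0]},{"offset":[0,0,0.122],"twist":[0,0,0]},{"offset":[0,0,0.122],"twist":[0,0,0]}]'
python3 -m crank '[{"offset":[0,0,0.0005],"twist":[0,0,0]},{"offset":[0,0,0.001],"twist":[0,0,0]},{"offset":[0,0,0.001],"twist":[0,0,0]}]'
```

```text
t: 41.45
tool_pos: [0.5039, 0.1836, 0.051]
tool_rot: [-3.141, -0.015, -0.002]
contact_force: [-0.9, -0.3, -0.7]
opening: 0.0494
grip_force: 31.4
t: 41.82
tool_pos: [0.5036, 0.1835, 0.0497]
tool_rot: [-3.142, -0.015, -0.0]
contact_force: [-0.8, 0.7, 2.6]
opening: 0.0492
grip_force: 31.7
```

```bash
python3 -m crank '[{"offset":[0,0,0],"twist":[0,0,0]},{"offset":[0,0,0],"twist":[0,0,0]},{"offset":[0,0,-0.01],"twist":[0,0,0]},{"offset":[0,0,-0.05],"twist":[0,0,0]},{"offset":[0,0,-0.11],"twist":[0,0,0]},{"offset":[0.02,0,-0.16],"twist":[0,0,0]},{"offset":[0.06,0.02,-0.20],"twist":[0,0,0]},{"offset":[0.07,0.03,-0.25],"twist":[0,0,0]},{"offset":[0.07,0.03,-0.30],"twist":[0,0,0]},{"offset":[0.07,0.03,-0.345],"twist":[0,0,0]},{"offset":[0.07,0.03,-0.345],"twist":[0,0,0]},{"offset":[0.07,0.03,-0.345],"twist":[0,0,0]}]' 0.75 30
python3 - <<'E'
from h import *
o=get_obs();print(o["tool_pos"]);im=get_image("wrist");cv2.imwrite("pics/w14.png",im[:,:,::-1])
# lid angle from scene: fit
E
```

```text
t: 43.32
tool_pos: [0.5735, 0.1542, 0.3941]
tool_rot: [3.142, 0.015, -0.0]
contact_force: [0.6, -0.8, -0.2]
opening: 0.0642
grip_force: 0.0
[0.5734905  0.15416723 0.39406762]
```

View pics/w14.png

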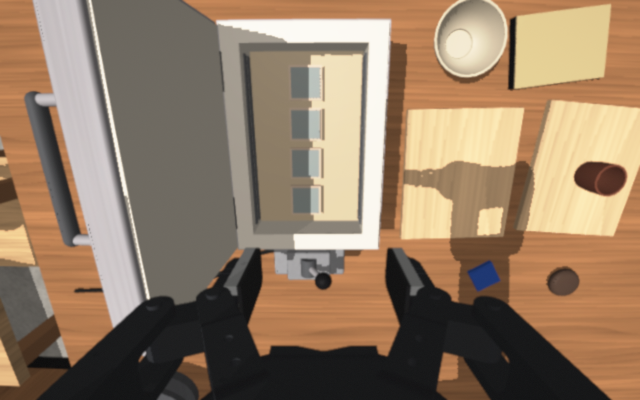

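All four tiles lie flat in a row on the shelf at columns ~307, rows 82–200. The cup stands on the fired board, and the lid handle runs from (38,97) to (72,242). Now I'll check the handle position and close the lid.

```bash
python3 - <<'E'
from h import *
o=get_obs();C=cam("wrist",o)
for th in (1.55,1.64,1.72):
    f=.403+th;y=.293-.2065*np.cos(f);z=.11+.2065*np.sin(f)
    print(th,y,z,proj(C,[[.657,y,z],[.537,y,z]]).round())
move([.596,.3876,.40],down(.01),o);move([.596,.3876,.2774],down(.01),o)
E
```

```text
1.55 0.37001748736397067 0.3015999912320995 [[ 42.  97.]
 [ 78. 241.]]
1.64 0.38692650626815606 0.2939023148855338 [[ 31.  97.]
 [ 66. 237.]]
1.72 0.40132259892944155 0.2858080332668884 [[ 23.  98.]
 [ 59. 233.]]
offset [ 0.025  -0.2332 -0.0073] twist [ 0.   0.1 -0. ] rows>= 4
offset [ 0.0253 -0.2333  0.1153] twist [ 0.   0.1 -0. ] rows>= 5
```

```bash
python3 -m crank '[{"offset":[0.025,-0.05,-0.01],"twist":[0,0,0]},{"offset":[0.025,-0.11,-0.01],"twist":[0,0,0]},{"offset":[0.025,-0.17,-0.01],"twist":[0,0,0]},{"offset":[0.025,-0.228,-0.01],"twist":[0,0,0]},{"offset":[0.025,-0.228,0],"twist":[0,0,0]},{"offset":[0.025,-0.228,0.04],"twist":[0,0,0]},{"offset":[0.025,-0.228,0.09],"twist":[0,0,0]},{"offset":[0.025,-0.228,0.114],"twist":[0,0,0]},{"offset":[0.025,-0.228,0.114],"twist":[0,0,0]},{"offset":[0.025,-0.228,0.114],"twist":[0,0,0]}]' 0.4 50
python3 -m crank '[{"offset":[0,0,0],"twist":[0,0,0]},{"offset":[0,0,0],"twist":[0,0,0]},{"offset":[0,0,0],"twist":[0,0,0]},{"offset":[0,0,0],"twist":[0,0,0]}]' 0 50
python3 - <<'E'
from h import *
o=get_obs();T=R.from_rotvec(o["tool_rot"]).as_matrix();print(o["tool_pos"])
y,z=.293-o["tool_pos"][1],o["tool_pos"][2]+.019-.11
f0=np.arctan2(z,y);r=.2065;print(f0-.403,np.hypot(y,z))
for th in np.r_[np.arange(f0-.403-.1,0,-.1),0]:
    f=.403+th; d=[0,-r*(np.cos(f)-np.cos(f0)),r*(np.sin(f)-np.sin(f0))]
    print(round(th,2),(T.T@d).round(3))
E
```

```text
t: 44.62
tool_pos: [0.5955, 0.3826, 0.2824]
tool_rot: [-3.14, -0.015, 0.001]
contact_force: [-5.8, 1.5, 10.0]
opening: 0.0342
grip_force: 5.2
t: 45.12
tool_pos: [0.5965, 0.3834, 0.2816]
tool_rot: [-3.137, -0.016, -0.002]
contact_force: [-0.7, 5.1, 7.9]
opening: 0.0123
grip_force: 48.7
[0.59651377 0.38343661 0.28162907]
1.6107643352963197 0.21099342015500455
1.51 [-0.     0.019 -0.008]
1.41 [-0.     0.039 -0.014]
1.31 [-0.001  0.059 -0.018]
1.21 [-0.001  0.08  -0.02 ]
1.11 [-0.001  0.1   -0.02 ]
1.01 [-0.001  0.121 -0.018]
0.91 [-0.001  0.141 -0.014]
0.81 [-0.002  0.161 -0.008]
0.71 [-0.002  0.18   0.   ]
0.61 [-0.002  0.198  0.01 ]
0.51 [-0.002  0.215  0.022]
0.41 [-0.002  0.23   0.035]
0.31 [-0.003  0.245  0.05 ]
0.21 [-0.003  0.258  0.066]
0.11 [-0.003  0.269  0.084]
0.01 [-0.003  0.278  0.102]
0.0 [-0.003  0.279  0.104]
```

```bash
python3 -m crank '[{"offset":[0,0.019,-0.008],"twist":[0,0,0]},{"offset":[0,0.039,-0.014],"twist":[0,0,0]},{"offset":[-0.001,0.059,-0.018],"twist":[0,0,0]},{"offset":[-0.001,0.080,-0.020],"twist":[0,0,0]},{"offset":[-0.001,0.100,-0.020],"twist":[0,0,0]},{"offset":[-0.001,0.121,-0.018],"twist":[0,0,0]},{"offset":[-0.001,0.141,-0.014],"twist":[0,0,0]},{"offset":[-0.002,0.161,-0.008],"twist":[0,0,0]},{"offset":[-0.002,0.180,0],"twist":[0,0,0]},{"offset":[-0.002,0.198,0.010],"twist":[0,0,0]},{"offset":[-0.002,0.215,0.022],"twist":[0,0,0]},{"offset":[-0.002,0.230,0.035],"twist":[0,0,0]},{"offset":[-0.003,0.245,0.050],"twist":[0,0,0]},{"offset":[-0.003,0.258,0.066],"twist":[0,0,0]},{"offset":[-0.003,0.269,0.084],"twist":[0,0,0]},{"offset":[-0.003,0.274,0.093],"twist":[0,0,0]},{"offset":[-0.003,0.278,0.101],"twist":[0,0,0]},{"offset":[-0.003,0.279,0.104],"twist":[0,0,0]},{"offset":[-0.003,0.279,0.104],"twist":[0,0,0]}]'
```

```text
t: 47.5
tool_pos: [0.5988, 0.1014, 0.1771]
tool_rot: [3.14, 0.013, 0.012]
contact_force: [9.1, -3.0, 2.6]
opening: 0.0123
grip_force: 59.9
```

Press down a little more to make sure it is fully shut.

```bash
python3 -m crank '[{"offset":[0,0,0.002],"twist":[0,0,0]},{"offset":[0,0,0.004],"twist":[0,0,0]},{"offset":[0,0,0.004],"twist":[0,0,0]}]'
```

```text
t: 47.88
tool_pos: [0.599, 0.1, 0.1738]
tool_rot: [3.137, 0.012, 0.013]
contact_force: [7.8, -8.0, 4.2]
opening: 0.0122
grip_force: 60.8
```

```bash
python3 -m crank '[{"offset":[0,0,0.001],"twist":[0,0,0]},{"offset":[0,0,0.002],"twist":[0,0,0]},{"offset":[0,0,0.002],"twist":[0,0,0]}]'
```

```text
t: 48.25
tool_pos: [0.599, 0.0998, 0.1732]
tool_rot: [3.136, 0.012, 0.013]
contact_force: [5.2, -8.5, 9.9]
opening: 0.0121
grip_force: 61.3
```

```bash
python3 -m crank '[{"offset":[0,0.001,0.002],"twist":[0,0,0]},{"offset":[0,0.001,0.005],"twist":[0,0,0]},{"offset":[0,0.001,0.005],"twist":[0,0,0]}]'
python3 -m crank '[{"offset":[0,0,-0.003],"twist":[0,0,0]},{"offset":[0,0,-0.007],"twist":[0,0,0]},{"offset":[0,0,-0.007],"twist":[0,0,0]},{"offset":[0,0,-0.007],"twist":[0,0,0]}]' 0.5
python3 -m crank '[{"offset":[0,0,-0.05],"twist":[0,0,0]},{"offset":[0,0,-0.11],"twist":[0,0,0]},{"offset":[-0.06,0.02,-0.12],"twist":[0,0,0]},{"offset":[-0.12,0.04,-0.12],"twist":[0,0,0]},{"offset":[-0.18,0.06,-0.12],"twist":[0,0,0]},{"offset":[-0.20,0.06,-0.12],"twist":[0,0,0]},{"offset":[-0.20,0.06,-0.12],"twist":[0,0,0]}]' 0
python3 - <<'E'
from h import *
for n,(a,b,c,d) in (("scene",(150,290,300,440)),("side",(110,230,250,420))):
    im=get_image(n)[a:b,c:d,::-1]; cv2.imwrite(f"pics/{n}s.png",cv2.resize(im,None,fx=4,fy=4,interpolation=cv2.INTER_CUBIC))
a=cv2.imread("pics/scenes.png");b=cv2.imread("pics/sides.png")
cv2.imwrite("pics/s.png",cv2.resize(np.vstack([cv2.copyMakeBorder(a,0,0,0,680-560,0),b]),None,fx=.57,fy=.57))
o=get_obs();print(o["tool_pos"]);print(proj(cam("wrist"),[[.4066,.157,.15]]))
E
```

```text
t: 48.62
tool_pos: [0.5992, 0.0998, 0.1731]
tool_rot: [3.138, 0.013, 0.014]
contact_force: [-6.3, -6.6, 27.9]
opening: 0.0114
grip_force: 63.2
t: 49.12
tool_pos: [0.5956, 0.1024, 0.1711]
tool_rot: [3.141, 0.015, -0.003]
contact_force: [-0.4, -0.0, -0.4]
opening: 0.0428
grip_force: 0.0
t: 50.0
tool_pos: [0.3961, 0.0404, 0.2922]
tool_rot: [3.141, 0.015, 0.002]
contact_force: [-0.2, -0.2, -0.3]
opening: 0.0001
grip_force: 0.0
[0.3972595  0.04054182 0.29222845]
[[205.50283327 178.3479786 ]]
```

View pics/s.png

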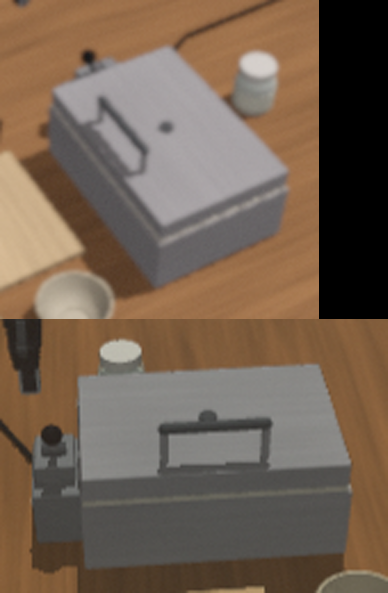

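The lid is fully down in both views, with only the thin seam line left. The ball in the side crop, at (52,435), still leans to the off side. Next I'll push the toggle with closed fingers.

```bash
python3 - <<'E'
from h import *
get_image("wrist");o=get_obs()
print([(round(d["confidence"],2),np.round(d["rect"],1).tolist(),onz(cam("wrist",o),[d["rect"][:2]],.15).round(4).tolist()) for d in cut_out("kiln_switch_tip","wrist") if d["confidence"]>.2])
move([.4065,.108,.18],down(.01),o);move([.4065,.108,.138],down(.01),o)
E
```

```text
[(0.67, [209.0, 180.3, 24.0, 24.5], [[0.4047, 0.1537, 0.15]])]
offset [ 0.0098 -0.0673  0.1121] twist [-0.  0. -0.] rows>= 3
offset [ 0.0098 -0.0673  0.1541] twist [-0.  0. -0.] rows>= 3
```

```bash
python3 -m crank '[{"offset":[0.009,-0.05,0.04],"twist":[0,0,0]},{"offset":[0.009,-0.066,0.08],"twist":[0,0,0]},{"offset":[0.009,-0.066,0.13],"twist":[0,0,0]},{"offset":[0.009,-0.066,0.153],"twist":[0,0,0]},{"offset":[0.009,-0.066,0.153],"twist":[0,0,0]},{"offset":[0.009,-0.066,0.153],"twist":[0,0,0]}]' 0 30
python3 -m crank '[{"offset":[0,-0.01,0],"twist":[0,0,0]},{"offset":[0,-0.02,0],"twist":[0,0,0]},{"offset":[0,-0.03,0],"twist":[0,0,0]},{"offset":[0,-0.04,0],"twist":[0,0,0]},{"offset":[0,-0.05,0],"twist":[0,0,0]},{"offset":[0,-0.06,0],"twist":[0,0,0]},{"offset":[0,-0.065,0],"twist":[0,0,0]},{"offset":[0,-0.068,0],"twist":[0,0,0]},{"offset":[0,-0.068,0],"twist":[0,0,0]}]'
```

```text
t: 50.95
tool_pos: [0.4063, 0.1067, 0.1405]
tool_rot: [-3.141, -0.015, -0.002]
contact_force: [0.6, 0.1, 1.0]
opening: 0.0002
grip_force: 0.0
t: 52.08
tool_pos: [0.4042, 0.1747, 0.1389]
tool_rot: [-3.141, -0.015, 0.001]
contact_force: [-0.1, 0.1, -0.8]
opening: 0.0001
grip_force: 0.1
```

```bash
python3 -m crank '[{"offset":[0,-0.003,0],"twist":[0,0,0]},{"offset":[0,-0.005,0],"twist":[0,0,0]},{"offset":[0,-0.005,0],"twist":[0,0,0]}]'
python3 -m crank '[{"offset":[0,-0.002,0],"twist":[0,0,0]},{"offset":[0,-0.003,0],"twist":[0,0,0]},{"offset":[0,-0.003,0],"twist":[0,0,0]}]'
```

```text
t: 52.45
tool_pos: [0.4043, 0.1757, 0.139]
tool_rot: [3.131, 0.014, -0.002]
contact_force: [-1.5, -15.1, 1.5]
opening: 0.0
grip_force: 8.0
t: 52.82
tool_pos: [0.4043, 0.1761, 0.1391]
tool_rot: [3.125, 0.014, -0.003]
contact_force: [-3.1, -26.2, 4.7]
opening: 0.0
grip_force: 13.1
```

At the stop (26 N). Back off, rise clear and check.

```bash
python3 -m crank '[{"offset":[0,0.02,0],"twist":[0,0,0]},{"offset":[0,0.06,0],"twist":[0,0,0]},{"offset":[0,0.065,-0.05],"twist":[0,0,0]},{"offset":[0,0.065,-0.11],"twist":[0,0,0]},{"offset":[0,0.10,-0.16],"twist":[0,0,0]},{"offset":[0,0.16,-0.20],"twist":[0,0,0]},{"offset":[0,0.21,-0.21],"twist":[0,0,0]},{"offset":[0,0.21,-0.21],"twist":[0,0,0]},{"offset":[0,0.21,-0.21],"twist":[0,0,0]}]'
python3 - <<'E'
from h import *
CS,CD=cam("scene"),cam("side")
u={}
for n in ("scene","side"):
    im=get_image(n); cv2.imwrite(f"pics/{n}f.png",im[:,:,::-1])
    r=cut_out("kiln_switch_tip",n); u[n]=r[0]["rect"][:2] if r else None; print(n,[(round(d["confidence"],2),np.round(d["rect"],1).tolist()) for d in r[:2]])
for y in (.157,.205): print(y,proj(CS,[.4066,y,.15]),proj(CD,[.4066,y,.15]))
if all(u.values()): print(tri([(CS,np.array(u["scene"])),(CD,np.array(u["side"]))]))
a=cv2.imread("pics/scenef.png")[150:350,190:440];b=cv2.imread("pics/sidef.png")[110:400,220:460]
b=cv2.resize(b,(330,400));cv2.imwrite("pics/f.png",np.hstack([cv2.resize(a,None,fx=1.8,fy=2,interpolation=cv2.INTER_CUBIC),b]))
E
```

```text
t: 53.95
tool_pos: [0.4064, -0.0272, 0.3491]
tool_rot: [-3.141, -0.014, 0.0]
contact_force: [0.5, -0.6, -0.6]
opening: -0.0002
grip_force: 0.0
scene [(0.72, [207.6, 231.3, 18.1, 11.5]), (0.47, [349.2, 172.4, 8.8, 12.6])]
side [(0.16, [326.6, 263.1, 101.8, 68.3])]
0.157 [[339.21011895 174.64011486]] [[272.69624566 160.25554776]]
0.205 [[350.52583729 170.64578891]] [[272.9109588  150.25047853]]
(array([ 0.53357436, -0.35955237,  0.26059705]), [array([ 2.9, -6.9]), array([ 6.3, 10. ])])
```

View pics/f.png

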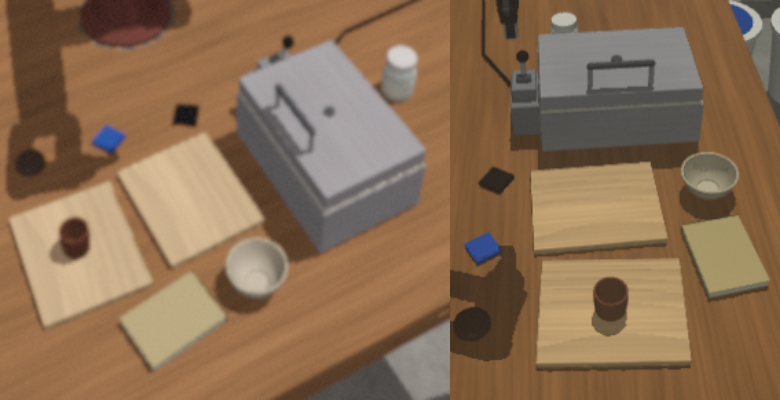

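The ball is now at scene (350,171) and side (273,151), where the on position should be, and it was pressed against its stop. The lid is shut, the cup is upright on its board, and the other things are where they were.

```bash
python3 -c "
from station import *
print(finish_job())"
```

```text
the job is handed in; nothing more can be done
None
```

The job is handed in at about 54 s of robot time: the one cup found stands on the empty ware board, all four tiles lie flat and glaze up in the kiln, held by their edges only, the lid was then shut and after it the toggle thrown fully to on, though I got no verdict back.

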